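Index the rotary board holder by one hole

TASK

Turn the round circuit-board holder on to its next hole, counter-clockwise as seen from above: with closed fingertips press the red index knob all the way down, keep it down while pushing the table round with it, then let go so that the knob springs fully up and its pin locks in that next hole. Grip nothing and force nothing: do not lean hard on the knob, keep off the circuit board, and leave the bottle, jar, tin and tools standing where they are.

Things in the scene. Friction and masses are not known exactly. Their poses are not given: they have to be found in the camera images.
- index_base: Fixed blue base, 268 mm diameter; origin on the turning axis at bench level, z up. Carries a dark steel ring (radius 106 to 134 mm, 50 to 58 mm above the bench) with 8 slots ('holes') 14 mm wide, one every 45 degrees. In its frame the starting hole lies on +x, the next one counter-clockwise 45 degrees from +x towards +y.
- table_centre (a point): Centre of the top face of the turning table (aluminium disc with white top, radius 102 mm, 58 mm above the bench). The circuit board, the knob and the pin turn with it.
- turntable (a joint): Angle of the turning table in rad, growing counter-clockwise seen from above. Starts at 0 (within 0.008), pin in the starting hole; next hole at 0.785, the one after at 1.571. It cannot turn while the pin is in a hole (about 0.01 of play). Unlocked, it turns with light friction (0.12 N m) and stays where it is left.
- plunger (a joint): How far the red knob is pressed down, in m: 0 fully up (pin in a hole), 0.014 down at a hard stop. Spring: 4 N at 0, 9 N at the bottom. The pin clears the ring from 0.0115 on. Let go between holes, the pin slides under the ring and the knob stays at about 0.011; let go within 0.03 rad of a hole, it springs up into the hole and centres itself.
- knob_dish (a point): Centre of the dished top of the red round knob, where to press; moves with the knob. The dish is 48 mm wide, 4 mm deep, in a rim 4 mm wide that a finger inside can push on; knob 56 mm over all, 14 mm tall. 72 mm from the turning axis and, knob up, 84 mm above the bench (rim 88 mm, the holder's highest point; 74 mm when pressed).
- pin_tip (a point): Rounded orange tip of the index pin (12 mm diameter), 115 mm from the turning axis on the same radius as the knob, one piece with the knob. Knob up, it shows in a slot 3 mm above the ring.
- next_hole (a point): Middle of the next slot counter-clockwise, at the ring's top face, 115 mm from the turning axis, 58 mm above the bench. Fixed to the base.
- board: Blue circuit board between two dark clamp rails, fixed to the turning table away from the knob; origin on the turning axis at bench level, its +x towards the knob. It covers x from -76 to 20 mm and y from -44 to 44 mm; board top 70 mm, clamp screws 78 mm above the bench. Not to be touched.
- flux_bottle: Bystander: amber flux bottle with black cap, 32 mm diameter, 85 mm tall; origin at the centre of its underside. Not to be moved.
- screw_jar: Bystander: clear screw jar with blue lid, 42 mm diameter, 45 mm tall; origin at the centre of its underside. Not to be moved.
- tip_tin: Bystander: round brass tin, 50 mm diameter, 22 mm tall; origin at the centre of its underside. Not to be moved.
- multimeter: Bystander: yellow multimeter lying flat, 160 x 80 x 43 mm; origin at the centre of its underside. Not to be moved.
- screwdriver: Bystander: screwdriver lying flat, 160 mm long; origin at the centre of its underside. Not to be moved.
- brush: Bystander: small brush lying flat, 160 mm long; origin at the centre of its underside. Not to be moved.
- solder_spool: Bystander: blue solder spool standing on end, 56 mm diameter, 40 mm tall; origin at the centre of its underside. Not to be moved.

How it is judged:
On the way, in this order (a step that is already met when the one before it is completed fails the run):
1. the knob is pressed fully down with the table still at its starting hole (value of joint plunger above 0.0115 m and value of joint turntable between -0.06 and 0.06 rad), for 0.1 s.
2. the table is turning counter-clockwise with the pin out of the ring (value of joint plunger above 0.009 m and value of joint turntable between 0.2 and 0.65 rad), for 0.05 s.
3. the knob is up again with its pin in the next hole (value of joint plunger below 0.003 m and value of joint turntable between 0.735398 and 0.835398 rad), for 0.2 s.
At the end, for the whole second after the job is handed in: The table rests one hole (0.785 rad) counter-clockwise of its start, within 0.05 rad, with the knob up to within 3 mm and the pin within 6 mm of the middle of the next hole (all of step 3 and velocity of joint turntable between -0.05 and 0.05 rad/s and horizontal distance between pin_tip and next_hole below 0.006 m); the robot touches nothing.
It fails at once if the table was forced out of a hole with the knob up (value of joint plunger below 0.006 m and (value of joint turntable between 0.09 and 0.69 rad or value of joint turntable below -0.09 rad or value of joint turntable above 0.88 rad)).
It fails at once if the table was turned clockwise by more than 0.3 rad, or far past the next hole (beyond 1.3 rad) (value of joint turntable below -0.3 rad or value of joint turntable above 1.3 rad).
It fails at once if the knob was gripped hard or leaned on with more than 45 N (contact force between the fingers and plunger above 45 N).
It fails at once if the circuit board or its clamps were touched (contact force between any of the arm, the fingers and board above 1 N).
It fails at once if a bystander was moved by more than 25 mm, lifted or knocked over (distance of any of flux_bottle, screw_jar, tip_tin, multimeter, screwdriver, brush, solder_spool from where it was at the start of the episode above 0.025 m or angle between any of flux_bottle, screw_jar, solder_spool's own z axis and vertical above 0.5 rad).
It also fails if it takes over 34 s, if anything falls off the work surface, if the arm or the gripper's body presses on something with over 40 N, if the wrist force passes 120 N, or if a joint passes its speed limit or range.

ROBOT

A 6-joint arm with a two-finger parallel gripper is mounted at the origin on the work surface. World frame = base frame: x ahead of the robot, y to its left, z up, the work surface at z = 0. Lengths are in m, angles in rad, forces in N, time in s.
With the tool pointing down it reaches from about 0.375 to 0.9 m from the base axis. Payload 3.1 kg.
Tool frame: the origin (TCP) lies on the centre line of the jaws, within the pads' length; the fingertips stand 22 mm ahead of it and the grasp point (between the pads) lies 3 mm ahead of it; z points along the fingers, y is the line along which they close (so a half turn about z gives the same grasp; the last joint's range is limited). The gripper opens to 85 mm and grips with 20 to 120 N. Pads are 22 mm wide; open, the fingers measure 114 mm over their backs; the gripper's body (76 mm by 85 mm) begins 54 mm behind the grasp point. The pads swing forward as they close: fully open they stand 13 mm farther back than shut.
Start: joints at [-1.304, 0.527, 1.433, -0, 1.181, -0.178], TCP at [0.269, -0.564, 0.253] pointing down, gripper open.
Joint ranges: [-3.08, 3.08], [-0.75, 2.2], [0.22, 2.44], [-1.43, 4.57], [0, 2.65], [-2.85, 2.85]. Speed limits (rad/s): [2.79, 2.79, 3.14, 3.14, 3.14, 3.14].

INTERFACE

Orientations are given as a unit quaternion [x, y, z, w].
In Python, from station import manip, snapshot, sign_off gives the robot as it stands (manip), with the cameras as plain functions and the job as plain functions.
- The arm moves only by the tool drive_effector, called in YAML: its name, and indented under it one key for each argument. Schema: {"type":"object","properties":{"offsets":{"type":"array","items":{"type":"array","items":{"type":"array","items":{"type":"number"},"minItems":5,"maxItems":5},"minItems":1,"maxItems":20},"minItems":1,"maxItems":1},"squeeze":{"type":"number"},"only":{"type":"string"},"quiet":{"type":"boolean"},"lines":{"type":"string"}},"required":["offsets"],"additionalProperties":false}. offsets is a list that holds a single list of rows (three levels of brackets), with 1 to 20 rows, each of 5 numbers: dx, dy, dz in m, then a turn about the tool's z in rad, then the opening from 0.0 (shut) to 1.0 (fully open); each row is the pose to reach, as a shift and turn from the pose commanded when the call began, along the tool's axes at that moment; what a row does not reach only later rows make up. A row lasts 1/10 s, in which the tool goes at most 0.05 m and 0.15 rad, less where a joint would pass 70% of its speed; a pose out of reach is approached as far as the arm can. The fingers move at their own pace and stop on an object; squeeze is the grip in N (left out, the last holds). Time passes only in rows, so rows that do not move let the fingers close. The tool returns the time, the measured TCP pose, the force, the opening and the grip force at its end. only (a regular expression) keeps the lines of the reply that match it, lines (a string "A,B") keeps lines A to B, and quiet returns only ok. Input that does not fit is refused with a message, and nothing moves.
- manip.sense(): the state, without advancing time (a new reading comes with each control period).
- snapshot(name): name is "side" or "top" or "wrist"; returns a dict with "pixels" (480x640x3 uint8, red, green, blue), "range_z" (480x640 float32, m along the optical axis (not along the pixel's ray), 0 where there is no reading), "fov_y" (degrees; the focal length in pixels is half the picture's height over the tangent of half this angle, whatever the lens; pixels are square), "cx", "cy" (the principal point, pixels), "k1" (the pictures are not rectified: a ray, as slopes to the right and down, at radius r is drawn at 1 + k1 r^2 times it, then the intrinsics apply), "R" (3x3) and "t" (3): a world point X has camera coordinates R X + t; the wrist camera has in their place "hand_eye" (4x4, takes a point from camera to tool coordinates, whose origin is the TCP and whose axes are the flange's). Camera axes: x right, y down, z forward; pixel columns grow to the right and rows downward; lengths in m; the calibration is good to about 2 mm. A picture is of the moment at which its call begins: read the wrist's pose just before it.
- sign_off(): hands the job in; it is judged then, once.
The state is a dict: "t": time; "q": joint angles; "qd": joint speeds; "tau": joint torques, N m; "tcp_pos": TCP position; "tool_rot": TCP orientation; "force": force on the tool from outside, world axes, zero at the start; "ft_torque": the same for the moment, N m; "finger_gap": opening from 0.0 (shut) to 1.0 (fully open); "gripper_force": force on a finger pad.
Only numpy, scipy, OpenCV 4.12 (cv2) and the standard library are available. Lean on these libraries where they do the work, as an engineer would, in place of code of your own. Each camera call takes 0.05 s, during which the arm holds its last target. There are 200 camera calls.

## Working session

There is one attempt and no reset: what is moved stays moved. The work goes in short steps, Python scripts to look and compute and a tool call to move; the robot and the scene stay as the last step left them, time stands still between calls to the robot, and variables do not carry over. Pictures are saved under pics/ and viewed, at most 10 in all, crops included, and the job is handed in when it is done.

```bash
mkdir -p pics; ls; cat > h.py <<'E'
import numpy as np, cv2
from station import manip, snapshot, sign_off
def K(s):
    f=240/np.tan(np.radians(s["fov_y"])/2)
    return np.array([[f,0,s["cx"]],[0,f,s["cy"]],[0,0,1]])
def world(s,u,v,z=None):
    """pixel -> world, by depth or by plane z"""
    p=cv2.undistortPoints(np.array([[[u,v]]],float),K(s),np.array([s["k1"],0,0,0,0.]) )[0,0]
    ray=np.array([p[0],p[1],1.]); R=np.array(s["R"]);t=np.array(s["t"])
    if z is None:
        w=np.median(s["range_z"][int(v)-1:int(v)+2,int(u)-1:int(u)+2]); return R.T@(ray*w-t)
    d=R.T@ray; o=-R.T@t
    return o+d*(z-o[2])/d[2]
E
python3 - <<'E'
from h import *
import pickle
st=manip.sense(); print(st)
for n in("side","top"):
    s=snapshot(n); pickle.dump(s,open(n+".pkl","wb")); cv2.imwrite(f"pics/{n}0.png",s["pixels"][:,:,::-1])
E
```

```text
pics
station.py
{'t': 0.0, 'q': array([-1.30450082e+00,  5.28444812e-01,  1.43390029e+00, -5.54959849e-06,
        1.18141040e+00, -1.78483583e-01]), 'qd': array([ 0.00105121,  0.00018601, -0.00067033, -0.00075458,  0.00105317,
        0.000795  ]), 'tau': array([ 2.41989119e-04, -4.42345798e+01, -1.78024578e+01, -2.22536214e-04,
        8.39845306e-03,  5.08567140e-06]), 'tcp_pos': array([ 0.26876678, -0.56351718,  0.25234733]), 'tool_rot': array([ 9.75372391e-01,  2.20561847e-01, -5.00291844e-05, -1.08026939e-03]), 'force': array([-0.26627784, -0.51529698,  0.27505314]), 'ft_torque': array([-0.0031455 , -0.05097638, -0.06086316]), 'gripper_force': 0.0, 'finger_gap': 1.0001586189571499}
```

View pics/top0.png

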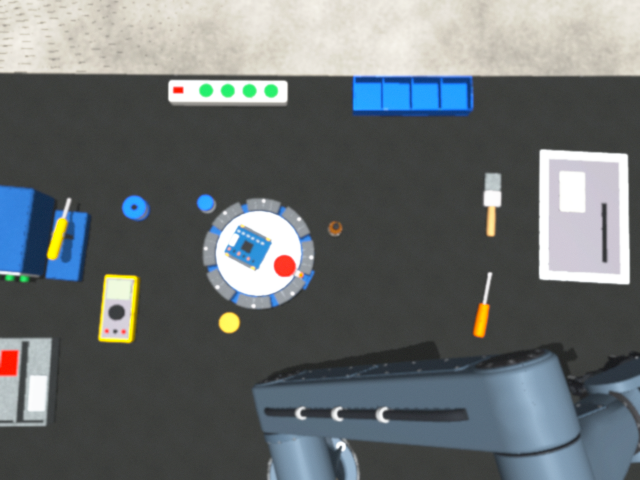

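View pics/side0.png

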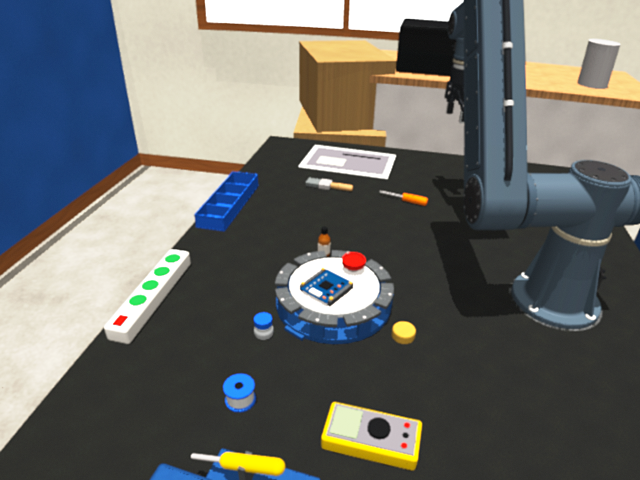

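The top view shows the table centre near (259,253), the red knob near (285,266) and the pin near (301,274). The board is up-left of the knob, the bottle is at (335,228), and the tin is at (229,322). Next I'll measure these precisely.

```bash
python3 - <<'E'
from h import *
import pickle
for n in("top","side"):
    s=pickle.load(open(n+".pkl","rb")); im=s["pixels"].astype(int); r,g,b=im[...,0],im[...,1],im[...,2]
    yy,xx=np.mgrid[:480,:640]
    c=(260,254) if n=="top" else (335,290)
    near=np.hypot(xx-c[0],yy-c[1])<70
    red=near&(r>150)&(g<70)&(b<70)
    org=near&(r>180)&(g>80)&(g<190)&(b<110)&(r-b>90)
    red_c=(xx[red].mean(),yy[red].mean()); print(n,"red",red.sum(),red_c,"world",world(s,*red_c,z=.087), world(s,*red_c))
    if org.any(): print("org",org.sum(),xx[org].mean(),yy[org].mean(),world(s,xx[org].mean(),yy[org].mean(),z=.061))
    w=near&(r>200)&(g>200)&(b>200)
    m=cv2.connectedComponentsWithStats(w.astype(np.uint8))
    k=1+np.argmax(m[2][1:,4]); pts=np.argwhere(m[1]==k)[:,::-1]
    P=np.array([world(s,*p,z=.058)[:2] for p in cv2.convexHull(pts.astype(np.int32))[:,0]])
    A=np.c_[2*P,np.ones(len(P))]; x=np.linalg.lstsq(A,(P**2).sum(1),rcond=None)[0]
    print("centre",x[:2],"rad",np.sqrt(x[2]+x[0]**2+x[1]**2))
s=pickle.load(open("top.pkl","rb"))
print("bottle",world(s,335,228,z=.085),"tin",world(s,229,322,z=.022),"jar",world(s,206,203,z=.045))
im=s["pixels"][180:330,180:380,::-1]; cv2.imwrite("pics/topc.png",cv2.resize(im,(800,600),interpolation=cv2.INTER_CUBIC))
E
```

```text
top red 306 (np.float64(284.10130718954247), np.float64(265.59150326797385)) world [0.48976587 0.06977354 0.087     ] [0.48985289 0.06981689 0.08578145]
org 43 276.8837209302326 277.09302325581393 [0.46384346 0.08781757 0.061     ]
centre [0.5233473  0.13400443] rad 0.10236328671747474
side red 325 (np.float64(353.7723076923077), np.float64(260.15384615384613)) world [0.49072644 0.0757327  0.087     ] [0.49102775 0.07323011 0.08521695]
org 59 331.0169491525424 259.8305084745763 [0.54897278 0.05102289 0.061     ]
centre [0.52527878 0.13603501] rad 0.10255122945888222
bottle [ 0.58050194 -0.05120526  0.085     ] tin [0.35583768 0.20554514 0.022     ] jar [0.64688466 0.26561131 0.045     ]
```

View pics/topc.png

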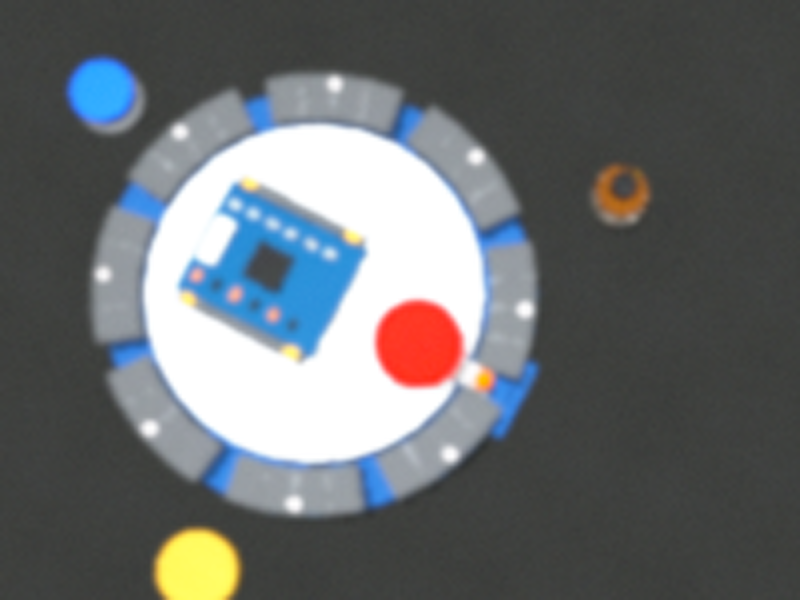

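The crop puts the pin at about (485,380), which is full-image (301,275), and the next slot at (505,235) on the bottle side. I'll shut the fingers, travel to hover above the knob, then check with the wrist camera.

drive_effector:
  offsets:
    - [[0.03,-0.03,0,0,0],[0.06,-0.06,0.01,0,0],[0.09,-0.09,0.01,0,0],[0.12,-0.12,0.02,0,0],[0.15,-0.15,0.02,0,0],[0.18,-0.18,0.03,0,0],[0.21,-0.21,0.03,0,0],[0.24,-0.24,0.04,0,0],[0.27,-0.27,0.04,0,0],[0.30,-0.30,0.05,0,0],[0.33,-0.33,0.05,0,0],[0.36,-0.36,0.05,0,0],[0.39,-0.39,0.05,0,0],[0.42,-0.42,0.05,0,0],[0.45,-0.45,0.05,0,0],[0.473,-0.478,0.05,0,0],[0.473,-0.478,0.05,0,0],[0.473,-0.478,0.05,0,0],[0.473,-0.478,0.05,0,0],[0.473,-0.478,0.05,0,0]]

```text
t: 2.1
tcp_pos: [0.4899, 0.0697, 0.2032]
tool_rot: [0.976, 0.22, -0.0, 0.0]
force: [-0.8, 0.2, -0.1]
finger_gap: -0.004
gripper_force: 0.0
```

```bash
python3 - <<'E'
from h import *
import pickle
from scipy.spatial.transform import Rotation as Ro
st=manip.sense(); s=snapshot("wrist"); print(st["tcp_pos"],st["tool_rot"],st["force"],st["finger_gap"])
H=np.array(s["hand_eye"]); T=np.eye(4); T[:3,:3]=Ro.from_quat(st["tool_rot"]).as_matrix(); T[:3,3]=st["tcp_pos"]
W=np.linalg.inv(T@H); s["R"]=W[:3,:3]; s["t"]=W[:3,3]; pickle.dump(s,open("wrist.pkl","wb"))
cv2.imwrite("pics/w0.png",s["pixels"][:,:,::-1])
im=s["pixels"].astype(int); r,g,b=im[...,0],im[...,1],im[...,2]
red=((r>130)&(g<80)&(b<80)).astype(np.uint8); v,u=np.nonzero(red)
print("red",len(u),u.mean(),v.mean(),u.min(),u.max(),v.min(),v.max(),world(s,u.mean(),v.mean(),z=.086))
t=pickle.load(open("top.pkl","rb")); print("pin",world(t,301.25,275,z=.061))
E
```

```text
[0.48993889 0.06972082 0.20320042] [ 9.75573515e-01  2.19672961e-01 -3.27844979e-04  1.85791849e-06] [-0.79413177  0.15000085 -0.12405697] -0.004011929600987703
red 4380 324.2488584474886 242.06666666666666 279 639 201 478 [0.49179389 0.06784594 0.086     ]
pin [0.4691016  0.02917726 0.061     ]
```

View pics/w0.png

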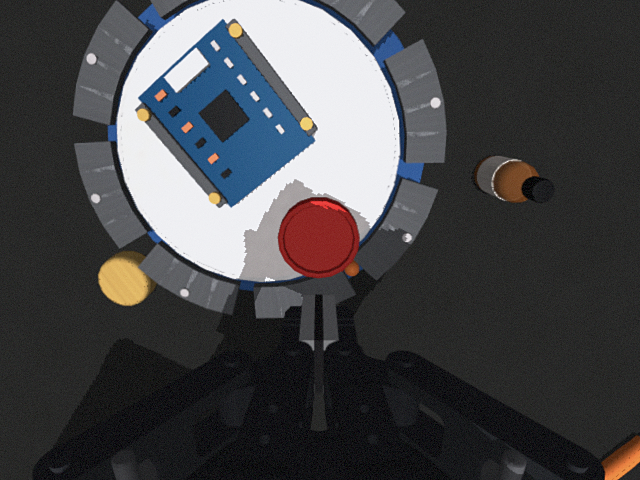

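The wrist view shows the knob rim centred near (319,237), the pin at (352,269) and the next slot at (411,170). The fingertips are at about (319,340). I'll refine these points with the calibration.

```bash
python3 - <<'E'
from h import *
import pickle
s=pickle.load(open("wrist.pkl","rb"))
im=s["pixels"].astype(int); r,g,b=im[...,0],im[...,1],im[...,2]
red=((r>90)&(g<60)&(b<60)&(r>2*g)).astype(np.uint8)
m=cv2.connectedComponentsWithStats(red); k=1+np.argmax(m[2][1:,4]); print(m[2][k],m[3][k])
def fit(P):
    x=np.linalg.lstsq(np.c_[2*P,np.ones(len(P))],(P**2).sum(1),rcond=None)[0]; return x[:2],np.sqrt(x[2]+x[0]**2+x[1]**2)
h=cv2.convexHull(np.argwhere(m[1]==k)[:,::-1].astype(np.int32))[:,0]
print("knob",fit(np.array([world(s,*p,z=.088)[:2] for p in h])),"depth z",world(s,319,237))
print("pin",world(s,352,269,z=.061),"hole",world(s,411,170,z=.052))
w=((r>200)&(g>200)&(b>200)).astype(np.uint8); m=cv2.connectedComponentsWithStats(w); k=1+np.argmax(m[2][1:,4])
h=cv2.convexHull(np.argwhere(m[1]==k)[:,::-1].astype(np.int32))[:,0]
P=np.array([world(s,*p,z=.058)[:2] for p in h if p[1]>0 and p[1]<200])
print("table",fit(P))
E
```

```text
[ 278  200   81   78 4678] [318.25352715 238.55750321]
knob (array([0.49199012, 0.07223327]), np.float64(0.027511533936618864)) depth z [0.49295356 0.0723524  0.08401253]
pin [0.47364553 0.03491121 0.061     ] hole [0.55943628 0.02894778 0.052     ]
table (array([0.52441521, 0.13626531]), np.float64(0.1009078890107391))
```

drive_effector:
  offsets:
    - [[0.002,-0.001,0.03,0,0],[0.002,-0.001,0.06,0,0],[0.002,-0.001,0.08,0,0],[0.002,-0.001,0.09,0,0],[0.002,-0.001,0.094,0,0],[0.002,-0.001,0.098,0,0],[0.002,-0.001,0.101,0,0],[0.002,-0.001,0.104,0,0],[0.002,-0.001,0.104,0,0]]

```text
t: 3.05
tcp_pos: [0.4921, 0.0722, 0.1003]
tool_rot: [0.975, 0.221, 0.001, 0.001]
force: [-1.5, -2.7, 6.1]
finger_gap: 0.001
gripper_force: 3.0
```

drive_effector:
  offsets:
    - [[0,0,0.003,0,0],[0,0,0.006,0,0],[0,0,0.008,0,0],[0,0,0.0095,0,0],[0,0,0.0105,0,0],[0,0,0.0105,0,0],[0,0,0.0105,0,0]]

```text
t: 3.75
tcp_pos: [0.4927, 0.0719, 0.0919]
tool_rot: [0.975, 0.221, 0.002, 0.001]
force: [-3.1, -3.3, 21.3]
finger_gap: 0.002
gripper_force: 10.1
```

```bash
python3 - <<'E'
from h import *
st=manip.sense(); q=st["tool_rot"]; y=2*np.arctan2(q[1],q[0]); c=np.array([.5245,.1355]); r=st["tcp_pos"][:2]-c; print(np.hypot(*r),y,st["force"])
for a in np.r_[.1:.85:.1,.785]:
    R=np.array([[np.cos(a),-np.sin(a)],[np.sin(a),np.cos(a)]]); d=R@r-r
    print(round(a,3),np.round([np.cos(y)*d[0]+np.sin(y)*d[1],np.sin(y)*d[0]-np.cos(y)*d[1]],4))
E
```

```text
0.07115763888621683 0.44617059797832637 [-3.05562759 -3.2657428  21.25806543]
0.1 [0.0046 0.0054]
0.2 [0.0098 0.0103]
0.3 [0.0154 0.0147]
0.4 [0.0214 0.0184]
0.5 [0.0278 0.0216]
0.6 [0.0345 0.0241]
0.7 [0.0413 0.0259]
0.8 [0.0484 0.0271]
0.785 [0.0473 0.0269]
```

drive_effector:
  offsets:
    - [[0.0022,0.0027,0,0,0],[0.0046,0.0054,0,0,0],[0.007,0.008,0,0,0],[0.0098,0.0103,0,0,0],[0.0125,0.0125,0,0,0],[0.0154,0.0147,0,0,0],[0.0184,0.0166,0,0,0],[0.0214,0.0184,0,0,0],[0.0246,0.02,0,0,0],[0.0278,0.0216,0,0,0],[0.0278,0.0216,0,0,0]]

```text
t: 4.85
tcp_pos: [0.5284, 0.0652, 0.0919]
tool_rot: [0.975, 0.221, 0.003, 0.001]
force: [-0.9, 0.9, 15.7]
finger_gap: -0.002
gripper_force: 7.8
```

```bash
python3 - <<'E'
from h import *
import pickle
for n in("side","top"):
    s=snapshot(n); pickle.dump(s,open(n+"1.pkl","wb"))
    im=s["pixels"][180:330,180:380] if n=="top" else s["pixels"][220:355,250:430]
    cv2.imwrite(f"pics/{n}1.png",cv2.resize(im[:,:,::-1],(800,600),interpolation=cv2.INTER_CUBIC))
E
```

```text
(no output)
```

View pics/top1.png

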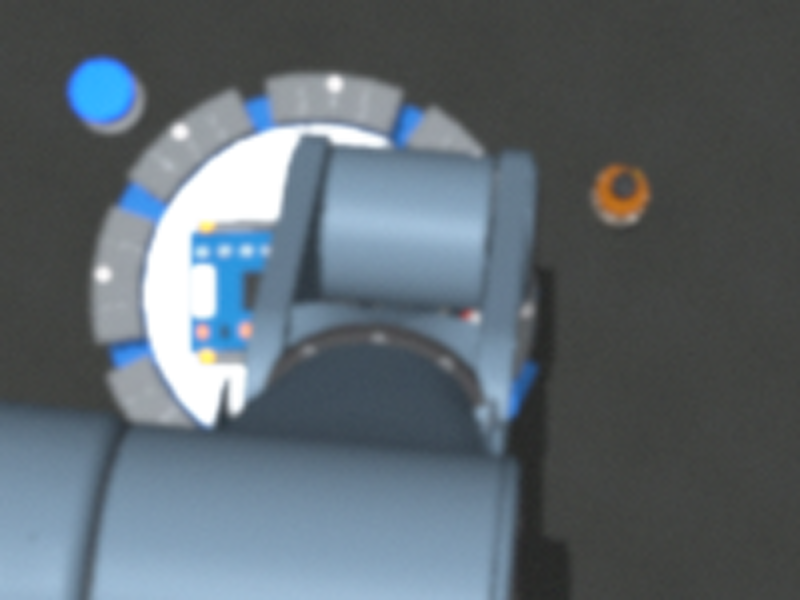

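View pics/side1.png

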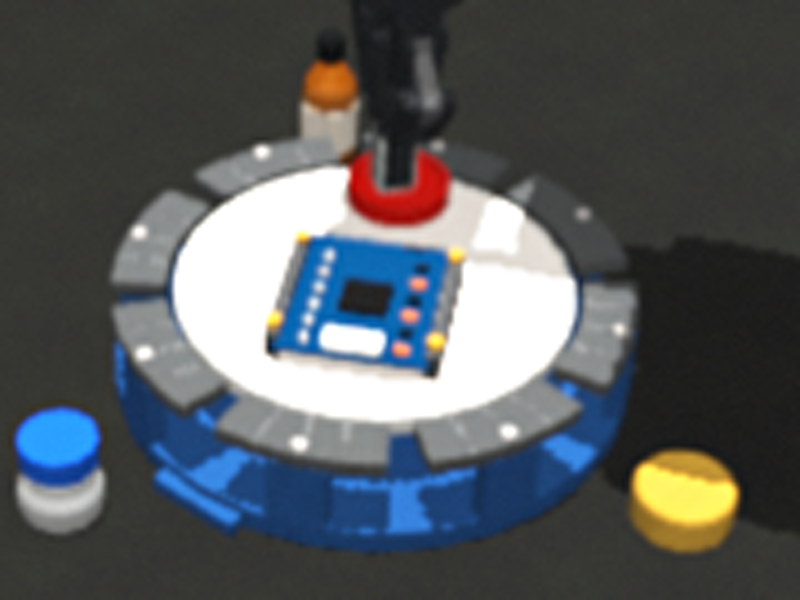

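The top view has the board edge nearly vertical, at crop x≈190. The side crop shows the fingertip in the knob's dish and board screws at (304,238), (456,256), (275,319) and (436,341). The table has turned about 0.48 rad, so I'll carry on and measure the angle from the screws.

drive_effector:
  offsets:
    - [[0.003,0.0012,0,0,0],[0.0067,0.0025,0,0,0],[0.01,0.0034,0,0,0],[0.0135,0.0043,0,0,0],[0.016,0.0047,0,0,0],[0.0177,0.005,0,0,0],[0.0177,0.005,0,0,0]]

```text
t: 5.65
tcp_pos: [0.5461, 0.0683, 0.0919]
tool_rot: [0.975, 0.221, 0.003, 0.001]
force: [-2.0, 1.0, 14.6]
finger_gap: -0.001
gripper_force: 7.4
```

```bash
cat > ang.py <<'E'
from h import *
import pickle
def screws(s):
    im=s["pixels"].astype(int); r,g,b=im[...,0],im[...,1],im[...,2]; yy,xx=np.mgrid[:480,:640]
    m=((r>150)&(g>110)&(b<120)&(r-b>70)&(r-g<90)&(np.hypot(xx-333,(yy-288)*1.3)<38)).astype(np.uint8)
    n,l,st,c=cv2.connectedComponentsWithStats(m)
    return np.array([world(s,*c[i],z=.077)[:2] for i in range(1,n) if st[i,4]>1])
C=np.array([.5252,.136])
def angles(s): 
    P=screws(s)-C; return np.c_[np.hypot(*P.T)*1000,np.degrees(np.arctan2(P[:,1],P[:,0]))].round(1)
if __name__=="__main__":
    s=snapshot("side"); pickle.dump(s,open("side2.pkl","wb"))
    for f in("side","side1","side2"): print(f,angles(pickle.load(open(f+".pkl","rb"))).tolist())
    st=manip.sense(); print(st["tcp_pos"],st["force"])
E
python3 ang.py
```

```text
side [[37.7, -35.2], [74.6, 32.5], [40.3, 160.8], [74.9, 95.3]]
side1 [[38.6, -5.5], [40.2, -170.0], [74.7, 59.8], [75.0, 123.9]]
side2 [[39.8, 6.7], [39.2, -158.8], [74.4, 136.2], [74.2, 72.6]]
[0.54611146 0.06833648 0.09193406] [-2.61523449  0.20814575 13.7652751 ]
```

drive_effector:
  offsets:
    - [[0.002,0.0002,0,0,0],[0.004,0.0004,0,0,0],[0.005,0.0005,0,0,0],[0.005,0.0005,0,0,0]]

```text
t: 6.1
tcp_pos: [0.5507, 0.07, 0.0919]
tool_rot: [0.975, 0.221, 0.003, 0.001]
force: [-1.9, 0.8, 14.7]
finger_gap: 0.002
gripper_force: 7.4
```

```bash
python3 ang.py
```

```text
side [[37.7, -35.2], [74.6, 32.5], [40.3, 160.8], [74.9, 95.3]]
side1 [[38.6, -5.5], [40.2, -170.0], [74.7, 59.8], [75.0, 123.9]]
side2 [[39.0, -154.3], [39.5, 12.0], [75.1, 139.5], [75.0, 75.6]]
[0.55066092 0.06994203 0.09193028] [-1.30683622  0.68496167 14.88574552]
```

drive_effector:
  offsets:
    - [[0,0,-0.003,0,0],[0,0,-0.006,0,0],[0,0,-0.009,0,0],[0,0,-0.012,0,0],[0,0,-0.015,0,0],[0,0,-0.02,0,0],[0,0,-0.04,0,0],[0,0,-0.07,0,0],[0,0,-0.1,0,0],[0,0,-0.1,0,0],[0,0,-0.1,0,0]]

```text
t: 7.25
tcp_pos: [0.5488, 0.07, 0.1893]
tool_rot: [0.975, 0.221, 0.0, 0.0]
force: [-1.2, 0.4, 0.3]
finger_gap: -0.001
gripper_force: 0.0
```

```bash
python3 ang.py
python3 - <<'E'
from h import *
from scipy.spatial.transform import Rotation as Ro
st=manip.sense(); s=snapshot("wrist")
T=np.eye(4); T[:3,:3]=Ro.from_quat(st["tool_rot"]).as_matrix(); T[:3,3]=st["tcp_pos"]
W=np.linalg.inv(T@np.array(s["hand_eye"])); s["R"]=W[:3,:3]; s["t"]=W[:3,3]
cv2.imwrite("pics/w2.png",s["pixels"][:,:,::-1])
print("dish",[world(s,u,v).round(4) for u,v in((300,230),(319,237),(335,235),(319,220))])
E
```

```text
side [[37.7, -35.2], [74.6, 32.5], [40.3, 160.8], [74.9, 95.3]]
side1 [[38.6, -5.5], [40.2, -170.0], [74.7, 59.8], [75.0, 123.9]]
side2 [[39.0, -154.3], [39.5, 12.0], [74.4, 139.8], [75.0, 75.6]]
[0.54806722 0.06994855 0.18833684] [-0.54749265  0.9417689   0.4844001 ]
dish [array([0.5545, 0.0877, 0.0843]), array([0.5551, 0.0746, 0.083 ]), array([0.561 , 0.0661, 0.0841]), array([0.5655, 0.0796, 0.0837])]
```

View pics/w2.png

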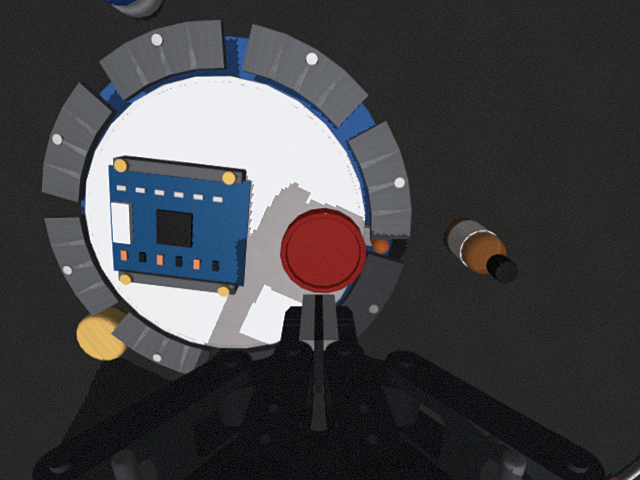

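The wrist view shows the orange pin in the next slot at (381,246), and the dish is back at 84 mm, so the knob is fully up. The robot is clear of everything.

```bash
python3 -c "
from station import manip, snapshot, sign_off
print(sign_off())"
```

```text
the job is handed in; nothing more can be done
None
```

The holder is turned one hole counter-clockwise and handed in at about 7.5 s of the 34 s allowed: the pin is in the next hole, the knob is fully up, the arm is clear, and the highest force I read was about 21 N; no verdict was returned.

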